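Shut off a kitchen water filter and let its pressure out

TASK

Make the drinking-water filter ready for a new cartridge: push the lever of its feed valve clockwise through its quarter turn until it is firmly home against its end stop, without forcing it. Only when the water is off, press the pressure-relief button on top of the filter head right down, keep it down for two seconds and let it spring back, leaving the valve shut and everything else on the worktop undisturbed.

Things in the scene. Friction and masses are not known exactly. Their poses are not given: they have to be found in the camera images.
- filter: Fixed water filter. Origin on the worktop under the housing's axis; z up, -x is its front. Clear bowl 88 mm across, grey head 110 mm across, top 182 mm up; steel bracket behind, its two tabs (to 190 mm up) lie 25-47 mm either side of the axis. 15 mm copper pipe along y at 162 mm height: feed with valve on the -y side, outlet on +y; drops at y -263 and +116 mm. No load over 22 N on any of it.
- valve_axis (a point): Point on the feed valve's vertical stem axis at the mid-height of the lever's sleeve: 155 mm on the -y side of the filter's origin, 207 mm above the worktop. Axes as the filter's. Fixed. The stem's nut reaches 208 mm up; the pipe's top is 33 mm below the sleeve.
- lever_sleeve (a point): Point on the lever's black sleeve, 85 mm from the stem axis, where to push. x axis points outward along the lever, z up; turns with it. Sleeve: bar 20 mm wide, 10 mm high (202-212 mm above the worktop), 34 to 107 mm from the stem axis. Starts open, over the pipe, pointing along the filter's -y, up to 0.55 rad off. Shuts clockwise seen from above, to point along the filter's -x, square to the pipe.
- relief_top (a point): Centre of the flat top of the pressure-relief button, a round black button of 18 mm diameter standing 10 mm out of a 28 mm boss in the middle of the filter head, 197 mm above the worktop. Pressed straight down.
- relief (a joint): How far the relief button is pressed, m: 0 is up, 0.005 fully down. Spring: about 3 N at first, 6.5 N fully down; springs back when let go.
- rack: White plastic drying rack, 320 x 220 mm, 115 mm tall with its tines; origin under its centre. Fixed bystander.
- plate_a: Yellow toddler plate, 180 mm across, leaning in a slot of the rack (top about 200 mm up); origin at its centre. Bystander.
- plate_b: Second yellow toddler plate, the same, in the middle slot. Bystander.
- plate_divided: Navy divided plate, 180 mm across, in the last slot. Bystander.
- jar: Glass jar with a steel screw lid, 76 mm across, 115 mm tall, standing in front of the filter; origin under its centre. Bystander.
- spoon: Grey silicone spoon, 190 mm long, lying on the worktop in front of the valve; origin under it, near its middle. Bystander.
- beaker: White toddler beaker, 68 mm across, 85 mm tall, standing behind the valve; origin under its centre. Bystander.
- soap: Clear bottle of washing-up liquid, 60 mm across, 200 mm tall, to the left; origin under its centre. Bystander.
- lever_end (a point): Outer end of the same sleeve, 107 mm from the stem axis. The lever turns stiffly, about 3.5 N at 85 mm, and stays where left. It sits skew on its worn stem, so its end stop comes anywhere from 75 to 105 degrees from the pipe's line and must be felt: a hard stop, the force climbs at once. Firmly home: pushed on the stop with 10 N or more (aim at 13 to 16 N) for half a second; over 22 N strains it.

How it is judged:
By the outcome, as a careful person would: the job done as asked, in the order asked, and still so for the second after the job is handed in, with the robot touching nothing.
It also fails if it takes over 56 s, if anything falls off the work surface, if the arm or the gripper's body presses on something with over 40 N, if the wrist force passes 120 N, or if a joint passes its speed limit or range.

ROBOT

A 6-joint arm with a two-finger parallel gripper is mounted at the origin on the work surface. World frame = base frame: x ahead of the robot, y to its left, z up, the work surface at z = 0. Lengths are in mm, angles in rad, forces in N, time in s.
With the tool pointing down it reaches from about 275 to 1000 mm from the base axis. Payload 8.4 kg.
Tool frame: the origin (TCP) lies midway between the tips of the shut fingers; the grasp point (between the pads) lies 19 mm behind it; z points along the fingers, y is the direction in which the jaws open and shut (so a half turn about z gives the same grasp; the last joint's range is limited). The gripper opens to 85 mm and grips with 20 to 120 N. Pads are 22 mm wide; open, the fingers measure 114 mm over their backs; the gripper's body (76 mm by 85 mm) begins 54 mm behind the grasp point. The pads swing forward as they close: fully open they stand 13 mm farther back than shut.
Start: joints at [-1.266, 0.353, 1.633, -0, 1.155, -0.002], TCP at [188.754, -595.818, 192.181] pointing down, gripper open.
Joint ranges: [-2.63, 2.63], [-0.92, 2.1], [0.06, 2.66], [-1.3, 4.44], [0, 2.69], [-3.02, 3.02]. Speed limits (rad/s): [2.22, 2.22, 2.79, 3.14, 3.14, 3.14].

INTERFACE

Orientations are given as [roll, pitch, yaw] about the fixed x, y, z axes, in that order (R = Rz(yaw) Ry(pitch) Rx(roll)).
In Python, from rig import * gives the robot as it stands.
- The arm moves only by the tool play_rows, never from a script. Its argument "moves" is a list of rows, each a list of 3 entries, a list of its own where there are three numbers: the shift along the tool's x, y, z in m, then the turn, a rotation vector about the tool's x, y, z in rad, then the opening in per cent of the stroke, from 0 (shut) to 100 (fully open). In form: [[[x, y, z], [rx, ry, rz], fingers], ...]. A call has 1 to 20 rows; each row shifts and turns the commanded pose from where the row before left it, along the tool's axes as they then stand; what a row does not reach is not made up. A row lasts 1/10 s, in which the tool goes at most 50 mm and 8.59 degrees, less where a joint would pass 70% of its speed; a pose out of reach is approached as far as the arm can. A call is refused whole if a number of a shift passes 0.05 or a number of a turn 0.15, either way. A call with a gripper value outside its range is refused whole. The fingers move at their own pace and stop on an object; "squeeze" is the grip in N (left out, the last holds). Time passes only in rows, so rows that do not move let the fingers close. It gives the time, the measured TCP pose, the force and the opening at its end, in the units of the state.
- sense(): the state, without advancing time (a new reading comes with each control period).
- grab_frame(name): name is "scene" or "top"; returns a dict with "pixels" (400x640x3 uint8, red, green, blue), "intrinsics" (3x3 intrinsics, pixels), "R" (3x3) and "t" (3): a world point X has camera coordinates R X + t. Camera axes: x right, y down, z forward; pixel columns grow to the right and rows downward; lengths in mm; the calibration is good to about 2 mm. A picture is of the moment at which its call begins. There is no depth.
- sign_off(): hands the job in, once; it reports no verdict.
The state is a dict: "clock": time; "qpos": joint angles; "qvel": joint speeds; "joint_efforts": joint torques, N m; "eef_pos": TCP position; "tcp_rot": TCP orientation; "contact_force": force on the tool from outside, world axes, zero at the start; "wrist_torque": the same for the moment, N m; "opening": opening from 0.0 (shut) to 1.0 (fully open).
Only numpy, scipy, OpenCV 4.12 (cv2) and the standard library are available. Lean on these libraries where they do the work, as an engineer would, in place of code of your own. Each camera call takes 0.05 s, during which the arm holds its last target. There are 200 camera calls.

## Working session

There is one attempt and no reset: what is moved stays moved. The work goes in short steps, Python scripts to look and compute and a tool call to move; the robot and the scene stay as the last step left them, time stands still between calls to the robot, and variables do not carry over. Pictures are saved under pics/ and viewed, about 8 in all and at most 12, crops included, and the job is handed in when it is done.

Besides the shell and the picture viewer there is one more tool, called after "Request:" as a command line: name --argument value ..., lists and objects as JSON in quotes. play_rows: Moves the arm, as the interface text tells. Its arguments: {"type":"object","properties":{"moves":{"type":"array"},"squeeze":{"type":"number"}},"required":["moves"]}

```bash
ls; mkdir -p pics
python3 - <<'E'
from rig import *
import cv2
s=sense(); print({k:s[k] for k in s})
for n in("scene","top"):
    f=grab_frame(n); cv2.imwrite(f"pics/{n}0.png",f["pixels"][...,::-1]); print(n,f["intrinsics"],f["R"],f["t"])
    import numpy as np; np.savez(f"{n}0.npz",**f)
E
```

```text
pics
{'clock': 0.0, 'qpos': array([-1.26637055e+00,  3.53681758e-01,  1.63413410e+00, -2.63823807e-05,
        1.15519662e+00, -2.42387357e-03]), 'qvel': array([-0.00041827, -0.00038919, -0.00040074, -0.00024028, -0.00119202,
        0.00176561]), 'joint_efforts': array([-6.84583320e-04, -6.05260348e+01, -3.42070949e+01, -4.70024600e-05,
        9.19270824e-03, -1.44426231e-06]), 'eef_pos': array([ 188.60291157, -595.30527841,  191.44074416]), 'tcp_rot': array([-3.14017277e+00,  2.06798639e-05,  3.06860331e-01]), 'contact_force': array([ 0.44581669,  0.8973405 , -0.13437166]), 'wrist_torque': array([ 0.04572401,  0.07249144, -0.01030406]), 'opening': 1.001234381201974}
scene [[371.6370088    0.         327.89805645]
 [  0.         371.6370088  198.49718548]
 [  0.           0.           1.        ]] [[-0.43488123  0.90034147  0.01623445]
 [ 0.73013747  0.36310689 -0.57883733]
 [-0.52704609 -0.23987211 -0.81528142]] [ 223.97375523 -335.19770661 1696.39668204]
top [[380.89147555   0.         322.39821201]
 [  0.         380.89147555 199.00567306]
 [  0.           0.           1.        ]] [[-0.00750745 -0.99973312 -0.02184759]
 [-0.98542514  0.01110955 -0.16974649]
 [ 0.1699439   0.0202548  -0.98524556]] [  29.03937284  575.6444128  1190.43811912]
```

View pics/scene0.png

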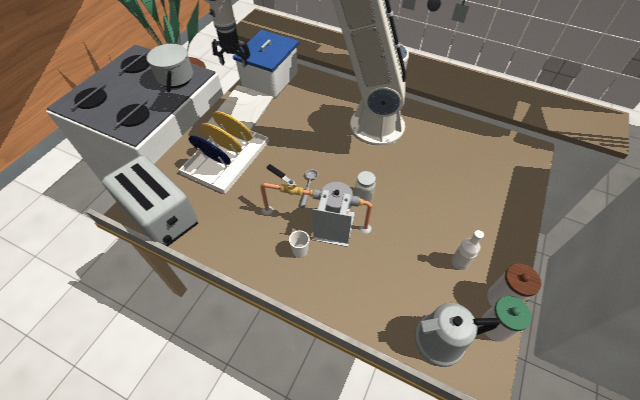

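View pics/top0.png

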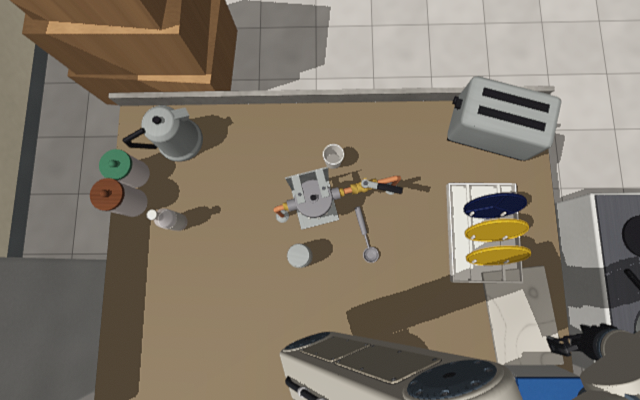

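The scene view shows the filter head at about (338,192) and the lever's black sleeve at about (278,172). In the top view the button is at about (313,197), the sleeve at about (388,187), and the arm is clear of both. I'll enlarge both areas.

Run:
```python
import cv2,numpy as np
a=cv2.imread("pics/scene0.png")[150:240,245:385]; b=cv2.imread("pics/top0.png")[135:270,265:435]
a=cv2.resize(a,(560,360),interpolation=cv2.INTER_CUBIC)
cv2.imwrite("pics/ca.png",a)
cv2.imwrite("pics/cb.png",cv2.resize(b,(680,540),interpolation=cv2.INTER_CUBIC))
```

```text
(no output)
```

View pics/ca.png

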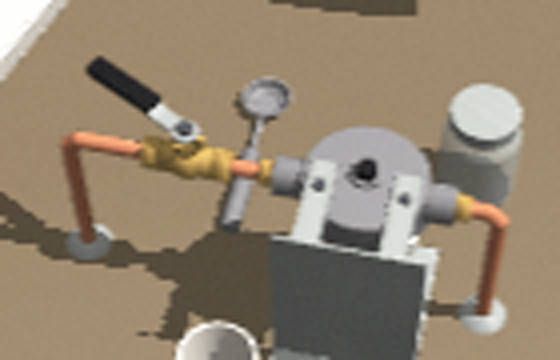

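View pics/cb.png

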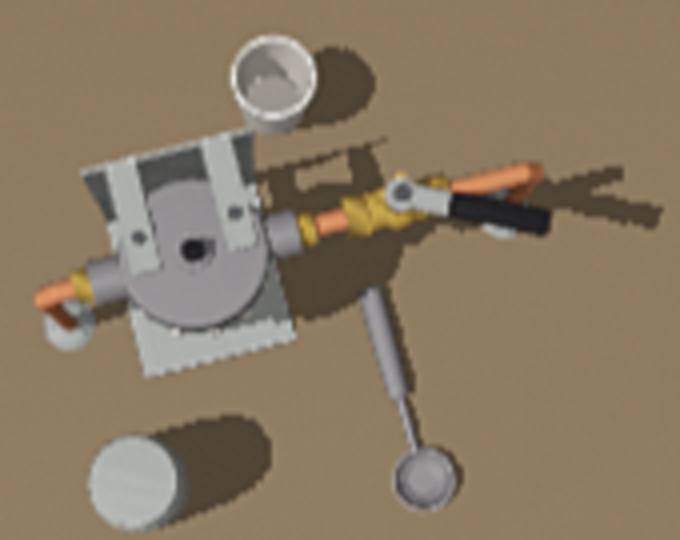

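The scene crop shows the button at about (337,192), the stem nut at (291,182) and the sleeve from (269,166) to (284,177). In the top crop the button is at (313,197), the nut at (366,183) and the sleeve from (377,186) to (402,190). Next I'll mask the dark parts and triangulate.

```bash
cat > h.py <<'E'
import cv2,numpy as np
def ray(f,u,v):
    d=f["R"].T@np.linalg.solve(f["intrinsics"],[u,v,1.]); return -f["R"].T@f["t"],d/np.linalg.norm(d)
def plane(f,p,z):
    o,d=ray(f,*p); return o+d*(z-o[2])/d[2]
def tri(f,p,g,q):
    a,d=ray(f,*p); b,e=ray(g,*q)
    s=np.linalg.lstsq(np.c_[d,-e],b-a,rcond=None)[0]; P,Q=a+s[0]*d,b+s[1]*e
    return (P+Q)/2,np.linalg.norm(P-Q)
def dark(f,x0,y0,x1,y1,th=60):
    m=(f["pixels"][y0:y1,x0:x1].max(2)<th).astype(np.uint8)
    n,l,st,c=cv2.connectedComponentsWithStats(m,connectivity=8)
    i=1+np.argmax(st[1:,4]); yx=np.argwhere(l==i); pts=yx[:,::-1]+[x0,y0]
    return pts.astype(np.float32)
def long_ax(pts):
    (c,wh,a)=cv2.minAreaRect(pts); box=cv2.boxPoints((c,wh,a))
    e=sorted([(np.linalg.norm(box[i]-box[(i+1)%4]),i) for i in range(4)])
    mids=[(box[i]+box[(i+1)%4])/2 for _,i in e[:2]]
    return c,wh,mids
E
python3 - <<'E'
from h import *
S=dict(np.load("scene0.npz"));T=dict(np.load("top0.npz"))
np.set_printoptions(precision=1,suppress=True)
bs=dark(S,328,183,346,200);bt=dark(T,305,188,322,206)
for n,b in(("S",bs),("T",bt)): print(n,len(b),b.mean(0),b.min(0),b.max(0))
print("button",tri(S,bs.mean(0),T,bt.mean(0)),plane(T,bt.mean(0),195),plane(S,bs.mean(0),195))
ls=dark(S,262,158,290,182);lt=dark(T,370,180,408,196)
for n,b in(("S",ls),("T",lt)): print(n,len(b),long_ax(b))
print("sleeve c",tri(S,ls.mean(0),T,lt.mean(0)),plane(T,lt.mean(0),207),plane(S,ls.mean(0),207))
for p in long_ax(lt)[2]: print("T end",plane(T,p,207))
for p in long_ax(ls)[2]: print("S end",plane(S,p,207))
print("nut",tri(S,(290.9,181.8),T,(365.4,182.6)),plane(T,(365.4,182.6),207),plane(S,(290.9,181.8),207))
for k in("jar",):
  print("jar",plane(T,(298.2,255),115),"beaker",plane(T,(333,155),85),"spoon head",plane(T,(371,254),10),"spoon end",plane(T,(358,208),10))
E
```

```text
S 19 [336.2 192.2] [334. 190.] [338. 194.]
T 21 [313. 197.] [311. 195.] [315. 199.]
button (array([557.7,  47.7, 190.8]), np.float64(0.10906124851684192)) [557.   47.6 195. ] [560.6  48.9 195. ]
S 95 ((275.3846130371094, 170.92306518554688), (18.30510711669922, 4.992301940917969), [array([267.8, 165.8], dtype=float32), array([283., 176.], dtype=float32)])
T 159 ((389.5352478027344, 187.80032348632812), (24.61958885192871, 6.951413154602051), [array([377.4, 185.7], dtype=float32), array([401.7, 189.9], dtype=float32)])
sleeve c (array([ 579. , -171.2,  206. ]), np.float64(0.7099058539206725)) [ 578.6 -170.7  207. ] [ 579.8 -171.   207. ]
T end [ 585.5 -136.4  207. ]
T end [ 572.3 -204.5  207. ]
S end [ 571.9 -205.5  207. ]
S end [ 587.4 -136.6  207. ]
nut (array([ 595.3, -102.5,  204. ]), np.float64(0.6900442497798279)) [ 594.8 -102.5  207. ] [ 597.2 -100.8  207. ]
jar [394.5  96.4 115. ] beaker [713.3 -12.3  85. ] spoon head [ 398.4 -133.1   10. ] spoon end [550.9 -94.3  10. ]
```

Triangulated results, all matching the given heights:

| Item | Measured |
|---|---|
| Button | (557,48) |
| Stem | (595,-102), 154 mm from the button |
| Lever | -103.5°, about 28° from the pipe's line |

The filter's yaw comes to about 14°. The plan is to lift, turn and cross above everything, then push with the side of the shut fingers along tool +x.

Request:
play_rows --moves '[[[0,0,-0.045],[0,0,0],0],[[0,0,-0.045],[0,0,0],0],[[0,0,-0.045],[0,0,0],0],[[0,0,0],[0,0,-0.15],0],[[0,0,0],[0,0,-0.15],0],[[0,0,0],[0,0,-0.15],0],[[0,0,0],[0,0,-0.15],0],[[0,0,0],[0,0,-0.15],0],[[0,0,0],[0,0,-0.15],0],[[0,0,0],[0,0,-0.15],0],[[0,0,0],[0,0,-0.15],0],[[0,0,0],[0,0,-0.15],0],[[0,0,0],[0,0,-0.15],0],[[0,0,0],[0,0,-0.15],0],[[0,0,0],[0,0,-0.15],0],[[0,0,0],[0,0,-0.15],0],[[0,0,0],[0,0,-0.15],0],[[0,0,0],[0,0,-0.15],0],[[0,0,0],[0,0,-0.15],0],[[0,0,0],[0,0,-0.15],0]]' --squeeze 60

```text
clock: 2.1
eef_pos: [188.7, -595.5, 326.7]
tcp_rot: [3.141, -0.001, 2.863]
contact_force: [-1.0, 0.1, -0.4]
opening: -0.0
```

Request:
play_rows --moves '[[[0,0,0],[0,0,-0.045],0],[[-0.024,0.0376,0],[0,0,0],0],[[-0.024,0.0376,0],[0,0,0],0],[[-0.024,0.0376,0],[0,0,0],0],[[-0.024,0.0376,0],[0,0,0],0],[[-0.024,0.0376,0],[0,0,0],0],[[-0.024,0.0376,0],[0,0,0],0],[[-0.024,0.0376,0],[0,0,0],0],[[-0.024,0.0376,0],[0,0,0],0],[[-0.024,0.0376,0],[0,0,0],0],[[-0.024,0.0376,0],[0,0,0],0],[[-0.024,0.0376,0],[0,0,0],0],[[-0.024,0.0376,0],[0,0,0],0],[[-0.024,0.0376,0],[0,0,0],0],[[0,0,0.03],[0,0,0],0],[[0,0,0.03],[0,0,0],0],[[0,0,0],[0,0,0],0],[[0,0,0],[0,0,0],0]]'

```text
clock: 3.9
eef_pos: [607.6, -195.1, 267.2]
tcp_rot: [3.142, -0.001, 2.902]
contact_force: [1.2, -0.2, 0.7]
opening: -0.001
```

Run:
```python
from rig import *
import cv2
s=sense(); print(s["eef_pos"],s["tcp_rot"],s["qpos"],s["contact_force"])
f=grab_frame("scene")["pixels"][100:240,225:405,::-1]; g=grab_frame("top")["pixels"][135:255,310:450,::-1]
cv2.imwrite("pics/c2.png",cv2.hconcat([cv2.resize(f,(400,311),interpolation=2),cv2.resize(g,(363,311),interpolation=2)]))
```

```text
[ 607.6199682  -195.11494027  267.22045354] [ 3.14151593e+00 -1.29995076e-03  2.90169074e+00] [-3.13052015e-01  3.16024162e-01  1.51766592e+00 -1.91418264e-05
  1.30920465e+00 -1.64394142e+00] [ 1.24492322 -0.22423688  0.67435367]
```

View pics/c2.png

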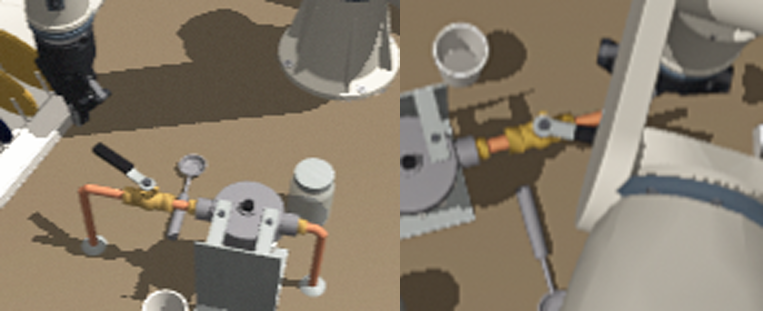

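The scene view (left) shows the gripper tip at about (266,149) in the full frame, up and beyond the lever. In the top view the forearm hides the lever's end. I'll check that pixel by projecting the TCP.

Run:
```python
from h import *
S=dict(np.load("scene0.npz"))
for P in([607.6,-195.1,267.2],[607.6,-193,188]):
    c=S["R"]@P+S["t"]; c=S["intrinsics"]@c; print(c[:2]/c[2])
```

```text
[262.65096367 162.39378371]
[266.12167493 177.86330569]
```

Run:
```python
from rig import *
import cv2
f=grab_frame("scene")["pixels"][95:195,225:325,::-1].copy()
f=cv2.resize(f,(600,600),interpolation=2)
x,y=((262.65-225+.5)*6,(162.4-95+.5)*6); cv2.drawMarker(f,(int(x),int(y)),(0,0,255),0,12,1)
cv2.imwrite("pics/c3.png",f)
```

```text
(no output)
```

View pics/c3.png

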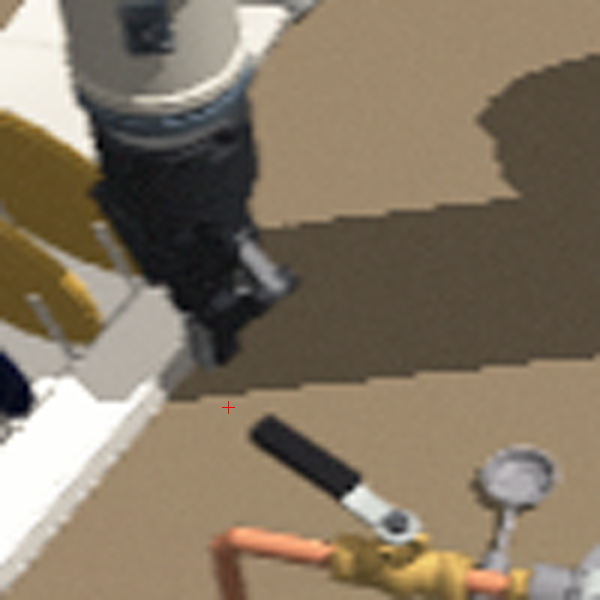

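The cross, where the TCP should be, lies about 8 px beyond the visible black tip at (222,358). I'll hold the start frames against the known start pose in the same way.

Run:
```python
from h import *
o=[]
for n,P in(("scene",[188.6,-595.3,191.4]),("top",[188.6,-595.3,191.4])):
    F=dict(np.load(n+"0.npz")); c=F["intrinsics"]@(F["R"]@P+F["t"]); u,v=c[:2]/c[2]; print(n,u,v)
    x0=int(min(max(u-35,0),570));y0=int(min(max(v-40,0),330))
    im=cv2.resize(F["pixels"][y0:y0+70,x0:x0+70,::-1],(390,390),interpolation=2); k=390/70
    cv2.drawMarker(im,(int((u-x0+.5)*k),int((v-y0+.5)*k)),(0,0,255),0,12,1); o.append(im)
cv2.imwrite("pics/c4.png",cv2.hconcat(o))
```

```text
scene 236.16815478657747 75.43357286846282
top 552.9718081308002 329.72364310267216
```

View pics/c4.png

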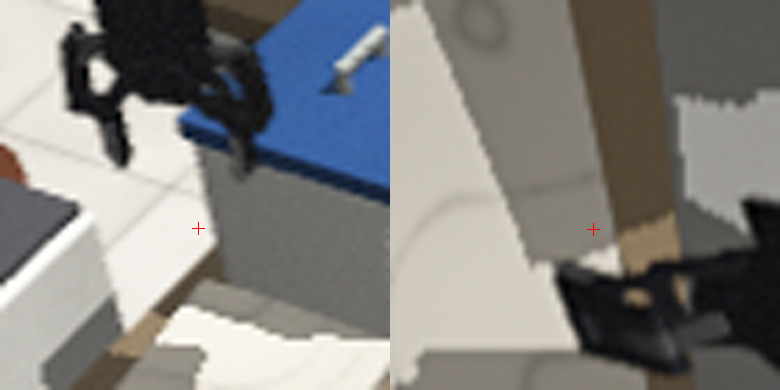

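The open tips also sit about 8 px above the reported TCP, so the drawn tips may be up to 40 mm higher than reported. I'll go down to z=190, which clears the pipe either way, and look again.

Request:
play_rows --moves '[[[0,0.002,0.026],[0,0,0],0],[[0,0,0.026],[0,0,0],0],[[0,0,0.025],[0,0,0],0],[[0,0,0],[0,0,0],0],[[0,0,0],[0,0,0],0]]'

```text
clock: 4.55
eef_pos: [608.9, -193.6, 191.6]
tcp_rot: [-3.142, 0.001, 2.901]
contact_force: [0.2, -0.5, 0.5]
opening: 0.001
```

Run:
```python
from rig import *
from h import *
s=sense();P=s["eef_pos"];print(P)
F=grab_frame("scene"); np.savez("scene1.npz",**F)
c=F["intrinsics"]@(F["R"]@P+F["t"]); u,v=c[:2]/c[2]; print(u,v)
f=F["pixels"][120:200,235:315,::-1].copy()
f=cv2.resize(f,(600,600),interpolation=2)
cv2.drawMarker(f,(int((u-235+.5)*7.5),int((v-120+.5)*7.5)),(0,0,255),0,12,1)
cv2.imwrite("pics/c5.png",f)
```

```text
[ 608.91961101 -193.58640442  191.56429356]
265.6462390943041 177.42149547552842
```

View pics/c5.png

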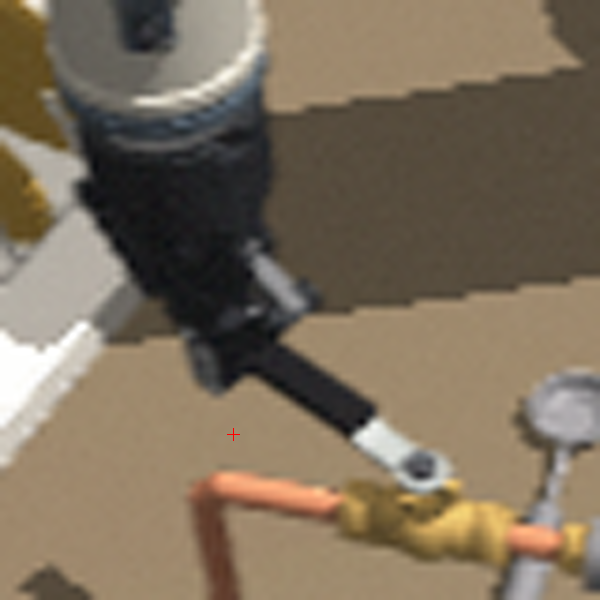

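The drawn tip is at about (215,380) in the crop, above the cross at (233,434), with the lever untouched beside it. Pushing slowly settles the height: contact is expected after about 13 mm. If the tips are higher than reported they will just pass over.

Request:
play_rows --moves '[[[0.002,0,0],[0,0,0],0],[[0.002,0,0],[0,0,0],0],[[0.002,0,0],[0,0,0],0],[[0.002,0,0],[0,0,0],0],[[0.002,0,0],[0,0,0],0],[[0.002,0,0],[0,0,0],0],[[0.002,0,0],[0,0,0],0],[[0.002,0,0],[0,0,0],0],[[0.002,0,0],[0,0,0],0],[[0.002,0,0],[0,0,0],0]]'

```text
clock: 5.6
eef_pos: [588.8, -188.4, 190.2]
tcp_rot: [3.142, -0.0, 2.902]
contact_force: [0.1, 0.1, -0.5]
opening: -0.0
```

Run:
```python
from rig import *
from h import *
s=sense();print(s["eef_pos"],s["contact_force"],s["wrist_torque"])
F=grab_frame("scene"); A=dict(np.load("scene1.npz"))
l=dark(F,262,158,290,182)
d=np.abs(F["pixels"].astype(int)-A["pixels"]).max(2); print(np.argwhere(d[165:182,272:296]>40).shape)
for p in long_ax(l)[2]: print("S end",plane(F,p,207))
```

```text
[ 588.80306494 -188.35005565  190.15037283] [ 0.09781146  0.14478601 -0.50041683] [-0.00667832 -0.03114316  0.02010425]
(1, 2)
S end [ 529.66218473 -234.73523021  207.        ]
S end [ 592.95017512 -138.77518594  207.        ]
```

There was no contact at 20 mm of travel, so the real tips are well above the reported TCP, in line with the pictures at about +40 mm. I'll back off and go down 37 mm, watching the force.

Request:
play_rows --moves '[[[-0.02,0,0],[0,0,0],0],[[0,0,0],[0,0,0],0],[[0,0,0.01],[0,0,0],0],[[0,0,0.01],[0,0,0],0],[[0,0,0.005],[0,0,0],0],[[0,0,0.005],[0,0,0],0],[[0,0,0.005],[0,0,0],0],[[0,0,0.002],[0,0,0],0],[[0,0,0],[0,0,0],0]]'

```text
clock: 6.55
eef_pos: [608.2, -193.1, 152.9]
tcp_rot: [3.142, -0.0, 2.902]
contact_force: [1.0, -0.1, 0.2]
opening: 0.003
```

Request:
play_rows --moves '[[[0.004,0,0],[0,0,0],0],[[0.004,0,0],[0,0,0],0],[[0.002,0,0],[0,0,0],0],[[0.002,0,0],[0,0,0],0],[[0.002,0,0],[0,0,0],0],[[0.002,0,0],[0,0,0],0],[[0.002,0,0],[0,0,0],0]]'

```text
clock: 7.25
eef_pos: [591.6, -189.4, 153.6]
tcp_rot: [-3.141, 0.002, 2.902]
contact_force: [3.7, -3.7, -0.4]
opening: 0.001
```

Contact felt at about 4.5 N along the push, near the given 3.5 N. Now I'll follow the arc about the stem, turning the tool with the lever.

Request:
play_rows --moves '[[[0.0043,-0.0008,0],[0,0,0.05],0],[[0.0043,-0.0008,0],[0,0,0.05],0],[[0.0043,-0.0008,0],[0,0,0.05],0],[[0.0043,-0.0008,0],[0,0,0.05],0],[[0.0043,-0.0008,0],[0,0,0.05],0],[[0.0043,-0.0008,0],[0,0,0.05],0]]'

```text
clock: 7.85
eef_pos: [565.5, -184.4, 153.4]
tcp_rot: [3.141, 0.001, 2.6]
contact_force: [3.7, -2.1, -0.0]
opening: -0.0
```

```bash
cat > st.py <<'E'
from rig import *
import numpy as np
V=np.array([595.3,-102.2])
def rel(s):
    y=s["tcp_rot"][2]; a=y-1.5*np.pi  # lever-line angle implied by tool
    u=np.array([np.cos(a),np.sin(a)]);n=np.array([-u[1],u[0]]);d=s["eef_pos"][:2]-V
    f=s["contact_force"][:2]
    print("t",s["clock"],"lever from pipe deg",np.degrees((-75.7-np.degrees(a)+180)%360-180)*np.pi/180,"r",d@u,"off",d@n,"Fpush",f@n,"Fu",f@u,"Fz",s["contact_force"][2],"z",s["eef_pos"][2],"q",s["qpos"])
E
python3 -c "
from st import *
rel(sense())"
```

```text
t 7.85 lever from pipe deg 45.35223375385874 r 85.79490311436578 off 16.845548634795968 Fpush 4.212417994623594 Fu -0.11259689362826499 Fz -0.0013056750937362992 z 153.43280961957538 q [-3.17708596e-01  3.45179023e-01  1.73809306e+00 -3.55775431e-05
  1.05717076e+00 -1.34652387e+00]
```

Tracking well: r is 86 mm, the lever is at about 45° and the push is 4.2 N. I'll continue to just short of the earliest stop.

Request:
play_rows --moves '[[[0.0043,-0.0008,0],[0,0,0.05],0],[[0.0043,-0.0008,0],[0,0,0.05],0],[[0.0043,-0.0008,0],[0,0,0.05],0],[[0.0043,-0.0008,0],[0,0,0.05],0],[[0.0043,-0.0008,0],[0,0,0.05],0],[[0.0043,-0.0008,0],[0,0,0.05],0],[[0.0043,-0.0008,0],[0,0,0.05],0],[[0.0043,-0.0008,0],[0,0,0.05],0]]'

```text
clock: 8.65
eef_pos: [535.8, -166.6, 153.5]
tcp_rot: [3.14, 0.001, 2.2]
contact_force: [4.6, -1.0, -0.7]
opening: 0.002
```

```bash
python3 -c "
from st import *
rel(sense())"
```

```text
t 8.65 lever from pipe deg 68.27179931426105 r 86.00472589608115 off 17.08025294187117 Fpush 3.50057008593275 Fu -3.1026185588113937 Fz -0.6940206607471233 z 153.4549030526346 q [-3.04294175e-01  2.94851783e-01  1.81091722e+00  2.67840025e-04
  1.03427453e+00 -9.33242241e-01]
```

The stop can come from here on. To choose a safe step I'll gauge the contact stiffness by backing off 0.4 mm.

Request:
play_rows --moves '[[[0,0,0],[0,0,0],0],[[0,0,0],[0,0,0],0]]'

```text
clock: 8.85
eef_pos: [534.9, -166.5, 153.2]
tcp_rot: [-3.141, -0.001, 2.203]
contact_force: [0.8, -0.6, 0.4]
opening: -0.005
```

Request:
play_rows --moves '[[[-0.0004,0,0],[0,0,0],0],[[0,0,0],[0,0,0],0]]'

```text
clock: 9.05
eef_pos: [534.9, -166.8, 152.9]
tcp_rot: [-3.141, -0.001, 2.202]
contact_force: [-0.1, -0.3, 0.3]
opening: 0.001
```

Request:
play_rows --moves '[[[-0.0004,0,0],[0,0,0],0],[[0,0,0],[0,0,0],0]]'

```text
clock: 9.25
eef_pos: [535.5, -167.2, 153.0]
tcp_rot: [-3.141, -0.001, 2.202]
contact_force: [0.6, 0.7, -0.3]
opening: -0.004
```

Request:
play_rows --moves '[[[0.0018,-0.0002,0],[0,0,0.01],0],[[0.0009,-0.0002,0],[0,0,0.01],0],[[0.0009,-0.0002,0],[0,0,0.01],0],[[0.0009,-0.0002,0],[0,0,0.01],0],[[0,0,0],[0,0,0],0]]'

```text
clock: 9.75
eef_pos: [532.6, -164.1, 153.3]
tcp_rot: [3.141, 0.0, 2.161]
contact_force: [3.5, -2.6, -0.6]
opening: -0.002
```

Request:
play_rows --moves '[[[0.0005,-0.0001,0],[0,0,0.006],0],[[0.0005,-0.0001,0],[0,0,0.006],0],[[0.0005,-0.0001,0],[0,0,0.006],0]]'

```text
clock: 10.05
eef_pos: [531.4, -162.9, 153.2]
tcp_rot: [3.141, 0.0, 2.143]
contact_force: [2.7, -2.4, -1.4]
opening: 0.0
```

Request:
play_rows --moves '[[[0.0005,-0.0001,0],[0,0,0.006],0],[[0.0005,-0.0001,0],[0,0,0.006],0],[[0.0005,-0.0001,0],[0,0,0.006],0]]'

```text
clock: 10.35
eef_pos: [530.3, -161.8, 153.2]
tcp_rot: [3.141, 0.0, 2.125]
contact_force: [3.0, -2.9, -0.2]
opening: 0.001
```

Request:
play_rows --moves '[[[0.0005,-0.0001,0],[0,0,0.006],0],[[0.0005,-0.0001,0],[0,0,0.006],0],[[0.0005,-0.0001,0],[0,0,0.006],0]]'

```text
clock: 10.65
eef_pos: [529.3, -160.7, 153.2]
tcp_rot: [3.141, 0.0, 2.107]
contact_force: [2.7, -3.3, -1.1]
opening: 0.001
```

Request:
play_rows --moves '[[[0.0005,-0.0001,0],[0,0,0.006],0],[[0.0005,-0.0001,0],[0,0,0.006],0],[[0.0005,-0.0001,0],[0,0,0.006],0],[[0.0005,-0.0001,0],[0,0,0.006],0]]'

```text
clock: 11.05
eef_pos: [527.9, -159.1, 153.2]
tcp_rot: [3.142, -0.0, 2.083]
contact_force: [2.3, -2.8, 0.3]
opening: -0.002
```

Request:
play_rows --moves '[[[0.0005,-0.0001,0],[0,0,0.006],0],[[0.0005,-0.0001,0],[0,0,0.006],0],[[0.0005,-0.0001,0],[0,0,0.006],0]]'

```text
clock: 11.35
eef_pos: [526.9, -158.0, 153.2]
tcp_rot: [3.142, 0.0, 2.065]
contact_force: [3.1, -2.5, -0.7]
opening: 0.0
```

Request:
play_rows --moves '[[[0.0005,-0.0001,0],[0,0,0.006],0],[[0.0005,-0.0001,0],[0,0,0.006],0],[[0.0005,-0.0001,0],[0,0,0.006],0],[[0.0005,-0.0001,0],[0,0,0.006],0]]'

```text
clock: 11.75
eef_pos: [525.6, -156.4, 153.2]
tcp_rot: [3.142, 0.0, 2.041]
contact_force: [3.9, -2.5, -0.8]
opening: 0.004
```

Request:
play_rows --moves '[[[0.0005,-0.0001,0],[0,0,0.006],0],[[0.0005,-0.0001,0],[0,0,0.006],0],[[0.0005,-0.0001,0],[0,0,0.006],0],[[0.0005,-0.0001,0],[0,0,0.006],0]]'

```text
clock: 12.15
eef_pos: [524.4, -154.8, 153.2]
tcp_rot: [3.142, 0.0, 2.017]
contact_force: [3.3, -1.4, 0.2]
opening: 0.001
```

Request:
play_rows --moves '[[[0.0005,-0.0001,0],[0,0,0.006],0],[[0.0005,-0.0001,0],[0,0,0.006],0],[[0.0005,-0.0001,0],[0,0,0.006],0],[[0.0005,-0.0001,0],[0,0,0.006],0]]'

```text
clock: 12.55
eef_pos: [523.1, -153.2, 153.2]
tcp_rot: [-3.142, -0.0, 1.993]
contact_force: [2.4, -2.3, -0.5]
opening: 0.001
```

Request:
play_rows --moves '[[[0.0005,-0.0001,0],[0,0,0.006],0],[[0.0005,-0.0001,0],[0,0,0.006],0],[[0.0005,-0.0001,0],[0,0,0.006],0],[[0.0005,-0.0001,0],[0,0,0.006],0]]'

```text
clock: 12.95
eef_pos: [521.9, -151.5, 153.2]
tcp_rot: [-3.142, 0.0, 1.969]
contact_force: [3.0, -2.7, -0.5]
opening: 0.001
```

Request:
play_rows --moves '[[[0.0005,-0.0001,0],[0,0,0.006],0],[[0.0005,-0.0001,0],[0,0,0.006],0],[[0.0005,-0.0001,0],[0,0,0.006],0],[[0.0005,-0.0001,0],[0,0,0.006],0]]'

```text
clock: 13.35
eef_pos: [520.8, -149.8, 153.2]
tcp_rot: [3.142, 0.0, 1.945]
contact_force: [3.2, -1.8, -0.4]
opening: 0.001
```

Request:
play_rows --moves '[[[0.0005,-0.0001,0],[0,0,0.006],0],[[0.0005,-0.0001,0],[0,0,0.006],0],[[0.0005,-0.0001,0],[0,0,0.006],0],[[0.0005,-0.0001,0],[0,0,0.006],0]]'

```text
clock: 13.75
eef_pos: [519.7, -148.1, 153.2]
tcp_rot: [-3.142, -0.0, 1.921]
contact_force: [3.3, -2.0, -0.1]
opening: 0.004
```

Request:
play_rows --moves '[[[0.0005,-0.0001,0],[0,0,0.006],0],[[0.0005,-0.0001,0],[0,0,0.006],0],[[0.0005,-0.0001,0],[0,0,0.006],0],[[0.0005,-0.0001,0],[0,0,0.006],0]]'

```text
clock: 14.15
eef_pos: [518.7, -146.3, 153.2]
tcp_rot: [-3.142, 0.0, 1.897]
contact_force: [3.3, -3.2, 0.2]
opening: -0.002
```

Request:
play_rows --moves '[[[0.0005,-0.0001,0],[0,0,0.006],0],[[0.0005,-0.0001,0],[0,0,0.006],0],[[0.0005,-0.0001,0],[0,0,0.006],0],[[0.0005,-0.0001,0],[0,0,0.006],0]]'

```text
clock: 14.55
eef_pos: [517.7, -144.5, 153.2]
tcp_rot: [3.142, 0.0, 1.873]
contact_force: [2.1, -3.0, -0.2]
opening: 0.004
```

Request:
play_rows --moves '[[[0.0005,-0.0001,0],[0,0,0.006],0],[[0.0005,-0.0001,0],[0,0,0.006],0],[[0.0005,-0.0001,0],[0,0,0.006],0],[[0.0005,-0.0001,0],[0,0,0.006],0]]'

```text
clock: 14.95
eef_pos: [516.7, -142.8, 153.2]
tcp_rot: [-3.142, 0.0, 1.849]
contact_force: [2.6, -2.7, -0.4]
opening: 0.004
```

Request:
play_rows --moves '[[[0.0005,-0.0001,0],[0,0,0.006],0],[[0.0005,-0.0001,0],[0,0,0.006],0],[[0.0005,-0.0001,0],[0,0,0.006],0],[[0.0005,-0.0001,0],[0,0,0.006],0]]'

```text
clock: 15.35
eef_pos: [515.7, -140.9, 153.1]
tcp_rot: [-3.141, -0.0, 1.825]
contact_force: [2.8, -3.8, -0.6]
opening: 0.007
```

Request:
play_rows --moves '[[[0.0005,-0.0001,0],[0,0,0.006],0],[[0.0005,-0.0001,0],[0,0,0.006],0],[[0.0005,-0.0001,0],[0,0,0.006],0],[[0.0005,-0.0001,0],[0,0,0.006],0]]'

```text
clock: 15.75
eef_pos: [514.9, -139.1, 153.2]
tcp_rot: [-3.141, -0.0, 1.801]
contact_force: [2.6, -2.6, -0.4]
opening: 0.001
```

Request:
play_rows --moves '[[[0.0005,-0.0001,0],[0,0,0.006],0],[[0.0005,-0.0001,0],[0,0,0.006],0],[[0.0005,-0.0001,0],[0,0,0.006],0],[[0.0005,-0.0001,0],[0,0,0.006],0]]'

```text
clock: 16.15
eef_pos: [514.0, -137.2, 153.2]
tcp_rot: [-3.141, -0.0, 1.777]
contact_force: [2.0, -3.4, -0.3]
opening: 0.003
```

Request:
play_rows --moves '[[[0.0005,-0.0001,0],[0,0,0.006],0],[[0.0005,-0.0001,0],[0,0,0.006],0],[[0.0005,-0.0001,0],[0,0,0.006],0],[[0.0005,-0.0001,0],[0,0,0.006],0]]'

```text
clock: 16.55
eef_pos: [513.3, -135.3, 153.2]
tcp_rot: [-3.142, -0.0, 1.753]
contact_force: [2.6, -3.9, -0.1]
opening: 0.003
```

Request:
play_rows --moves '[[[0.0005,-0.0001,0],[0,0,0.006],0],[[0.0005,-0.0001,0],[0,0,0.006],0],[[0.0005,-0.0001,0],[0,0,0.006],0],[[0.0005,-0.0001,0],[0,0,0.006],0]]'

```text
clock: 16.95
eef_pos: [512.5, -133.4, 153.1]
tcp_rot: [-3.141, -0.0, 1.729]
contact_force: [2.1, -3.8, -1.0]
opening: -0.001
```

Request:
play_rows --moves '[[[0.0005,-0.0001,0],[0,0,0.006],0],[[0.0005,-0.0001,0],[0,0,0.006],0],[[0.0005,-0.0001,0],[0,0,0.006],0],[[0.0005,-0.0001,0],[0,0,0.006],0]]'

```text
clock: 17.35
eef_pos: [511.8, -131.5, 153.1]
tcp_rot: [-3.141, -0.0, 1.705]
contact_force: [1.2, -2.9, -0.1]
opening: -0.001
```

Request:
play_rows --moves '[[[0.0005,-0.0001,0],[0,0,0.006],0],[[0.0005,-0.0001,0],[0,0,0.006],0],[[0.0005,-0.0001,0],[0,0,0.006],0],[[0.0005,-0.0001,0],[0,0,0.006],0]]'

```text
clock: 17.75
eef_pos: [511.2, -129.6, 153.2]
tcp_rot: [-3.141, 0.0, 1.681]
contact_force: [1.1, -3.3, -0.0]
opening: -0.0
```

Request:
play_rows --moves '[[[0.0005,-0.0001,0],[0,0,0.006],0],[[0.0005,-0.0001,0],[0,0,0.006],0],[[0.0005,-0.0001,0],[0,0,0.006],0],[[0.0005,-0.0001,0],[0,0,0.006],0]]'

```text
clock: 18.15
eef_pos: [510.5, -127.6, 153.1]
tcp_rot: [-3.141, -0.0, 1.657]
contact_force: [0.4, -3.0, 0.2]
opening: 0.001
```

Request:
play_rows --moves '[[[0.0005,-0.0001,0],[0,0,0.006],0],[[0.0005,-0.0001,0],[0,0,0.006],0],[[0.0005,-0.0001,0],[0,0,0.006],0],[[0.0005,-0.0001,0],[0,0,0.006],0]]'

```text
clock: 18.55
eef_pos: [510.1, -126.2, 153.2]
tcp_rot: [3.142, 0.001, 1.634]
contact_force: [0.9, -7.3, -0.6]
opening: 0.0
```

The stop is felt at about 101°: the force rose to 7.3 N and the tool fell 0.5 mm short. I'll push on in small steps.

Request:
play_rows --moves '[[[0.0003,0,0],[0,0,0],0],[[0.0003,0,0],[0,0,0],0]]'

```text
clock: 18.75
eef_pos: [510.1, -126.0, 153.3]
tcp_rot: [3.142, 0.002, 1.634]
contact_force: [-0.4, -10.0, -0.1]
opening: -0.003
```

Request:
play_rows --moves '[[[0.0003,0,0],[0,0,0],0],[[0.0003,0,0],[0,0,0],0],[[0,0,0],[0,0,0],0]]'

```text
clock: 19.05
eef_pos: [510.1, -125.8, 153.3]
tcp_rot: [3.142, 0.002, 1.634]
contact_force: [-0.7, -10.1, 0.2]
opening: 0.001
```

Request:
play_rows --moves '[[[0.0004,0,0],[0,0,0],0],[[0.0004,0,0],[0,0,0],0],[[0,0,0],[0,0,0],0]]'

```text
clock: 19.35
eef_pos: [510.0, -125.4, 153.4]
tcp_rot: [3.142, 0.003, 1.634]
contact_force: [-1.0, -12.4, -0.6]
opening: 0.004
```

Request:
play_rows --moves '[[[0.0004,0,0],[0,0,0],0],[[0.0003,0,0],[0,0,0],0],[[0,0,0],[0,0,0],0]]'

```text
clock: 19.65
eef_pos: [510.0, -125.1, 153.4]
tcp_rot: [3.142, 0.004, 1.634]
contact_force: [-0.4, -14.8, -0.1]
opening: -0.002
```

Request:
play_rows --moves '[[[0.0001,0,0],[0,0,0],0],[[0,0,0],[0,0,0],0],[[0,0,0],[0,0,0],0],[[0,0,0],[0,0,0],0],[[0,0,0],[0,0,0],0],[[0,0,0],[0,0,0],0],[[0,0,0],[0,0,0],0],[[0,0,0],[0,0,0],0]]'

```text
clock: 20.45
eef_pos: [510.0, -125.1, 153.4]
tcp_rot: [3.141, 0.004, 1.634]
contact_force: [0.2, -15.1, 0.1]
opening: 0.003
```

Held on the stop at about 15 N for 0.8 s. Next: back off, rise, and cross to above the button.

Request:
play_rows --moves '[[[-0.005,0,0],[0,0,0],0],[[-0.02,0,0],[0,0,0],0],[[0,0,-0.035],[0,0,0],0],[[0,0,-0.035],[0,0,0],0],[[0,0,-0.03],[0,0,0],0],[[0.042,0.0116,0],[0,0,0],0],[[0.042,0.0116,0],[0,0,0],0],[[0.042,0.0116,0],[0,0,0],0],[[0.042,0.0116,0],[0,0,0],0],[[0.042,0.0116,0],[0,0,0],0],[[0,0,0.03],[0,0,0],0],[[0,0,0],[0,0,0],0],[[0,0,0],[0,0,0],0]]'

```text
clock: 21.75
eef_pos: [555.2, 65.4, 222.9]
tcp_rot: [-3.139, -0.0, 1.634]
contact_force: [0.2, -0.5, 0.9]
opening: 0.001
```

Run:
```python
from rig import *
from h import *
s=sense();P=s["eef_pos"];print(P,s["tcp_rot"],s["contact_force"])
o=[]
for n,x0,y0,w in(("scene",255,110,110),("top",260,130,150)):
    F=grab_frame(n); c=F["intrinsics"]@(F["R"]@(P+[0,0,40])+F["t"]); u,v=c[:2]/c[2]; k=390/w
    im=cv2.resize(F["pixels"][y0:y0+w,x0:x0+w,::-1],(390,390),interpolation=2)
    cv2.drawMarker(im,(int((u-x0+.5)*k),int((v-y0+.5)*k)),(0,0,255),0,12,1)
    B=F["intrinsics"]@(F["R"]@np.array([557.3,47.6,197])+F["t"]);b=B[:2]/B[2]
    cv2.drawMarker(im,(int((b[0]-x0+.5)*k),int((b[1]-y0+.5)*k)),(0,255,0),0,12,1); o.append(im); np.savez(n+"2.npz",**F)
cv2.imwrite("pics/c6.png",cv2.hconcat(o))
```

```text
[555.23823267  65.38244718 222.90525777] [-3.13918637e+00 -2.75147210e-04  1.63380684e+00] [ 0.15575101 -0.51429049  0.88215979]
```

View pics/c6.png

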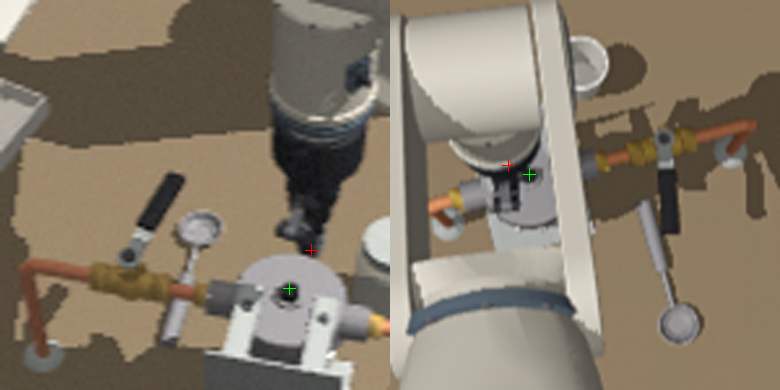

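In the scene view the tip is at crop (305,247), near the predicted cross, and the lever now stands square to the pipe. In the top view the dark finger parts lie near (507,200), below the cross at (508,165). I'll enlarge and triangulate before pressing.

Run:
```python
from h import *
o=[]
for n,x0,y0,w in(("scene",315,140,52),("top",280,175,52)):
    F=dict(np.load(n+"2.npz")); k=390/w
    im=cv2.resize(F["pixels"][y0:y0+w,x0:x0+w,::-1],(390,390),interpolation=2)
    for dz,col in((0,(0,255,255)),(40,(0,0,255)),(110,(255,0,255))):
        c=F["intrinsics"]@(F["R"]@np.array([555.2,65.4,222.9+dz])+F["t"]); u,v=c[:2]/c[2]
        cv2.drawMarker(im,(int((u-x0+.5)*k),int((v-y0+.5)*k)),col,0,12,1)
    o.append(im)
cv2.imwrite("pics/c7.png",cv2.convertScaleAbs(cv2.hconcat(o),alpha=1.6))
S=dict(np.load("scene2.npz"));T=dict(np.load("top2.npz"))
print(tri(S,(341,180),T,(305,208.5)))
for n,P in(("S",S),("T",T)): print(n,plane(P,(341,180) if n=="S" else (305,208.5),223),plane(P,(341,180) if n=="S" else (305,208.5),263))
```

```text
(array([523.50953151,  59.30765747, 222.73012713]), np.float64(20.319085510494766))
S [527.54711892  49.97851616 223.        ] [557.00221025  61.49162194 263.        ]
T [519.69577123  68.72244997 223.        ] [513.79889086  66.04370199 263.        ]
```

View pics/c7.png

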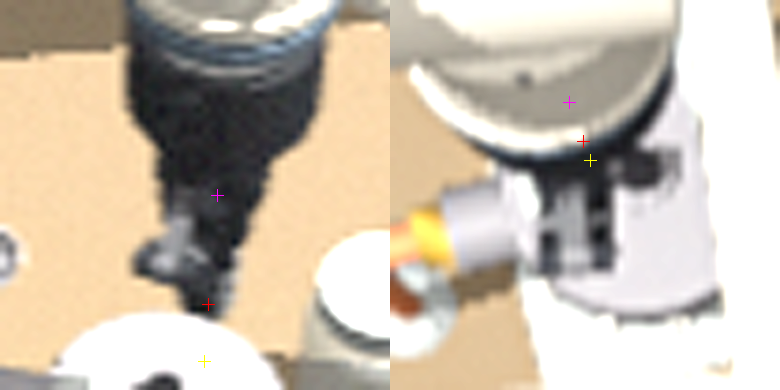

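The H-shaped part in the top view is the front knuckle, with the tip hidden under it. In the scene view the tip is at (205,315), on the axis and 30–45 mm above the reported TCP. I'll centre over the button, go down to a safe height, then feel for it.

Request:
play_rows --moves '[[[-0.018,0.001,0],[0,0,0],0],[[0,0,0.02],[0,0,0],0],[[0,0,0.02],[0,0,0],0],[[0,0,0],[0,0,0],0],[[0,0,0],[0,0,0],0]]'

```text
clock: 22.35
eef_pos: [558.6, 46.9, 184.2]
tcp_rot: [3.141, -0.0, 1.633]
contact_force: [0.5, -0.2, 0.8]
opening: 0.001
```

Request:
play_rows --moves '[[[0,0,0.002],[0,0,0],0],[[0,0,0.002],[0,0,0],0],[[0,0,0],[0,0,0],0]]'

```text
clock: 22.65
eef_pos: [558.5, 47.5, 179.6]
tcp_rot: [3.141, -0.0, 1.634]
contact_force: [-0.1, -0.8, -0.0]
opening: 0.001
```

Request:
play_rows --moves '[[[0,0,0.002],[0,0,0],0],[[0,0,0.002],[0,0,0],0],[[0,0,0],[0,0,0],0]]'

```text
clock: 22.95
eef_pos: [558.1, 47.5, 174.9]
tcp_rot: [-3.141, -0.0, 1.634]
contact_force: [0.1, -0.2, -0.3]
opening: -0.003
```

Request:
play_rows --moves '[[[0,0,0.002],[0,0,0],0],[[0,0,0.002],[0,0,0],0],[[0,0,0],[0,0,0],0]]'

```text
clock: 23.25
eef_pos: [558.0, 47.5, 170.8]
tcp_rot: [-3.141, 0.0, 1.634]
contact_force: [0.1, -1.0, 1.0]
opening: 0.0
```

Request:
play_rows --moves '[[[0,0,0.002],[0,0,0],0],[[0,0,0.0015],[0,0,0],0],[[0,0,0],[0,0,0],0]]'

```text
clock: 23.55
eef_pos: [558.1, 47.4, 167.4]
tcp_rot: [-3.141, 0.0, 1.634]
contact_force: [-0.2, -0.5, -0.2]
opening: -0.002
```

Request:
play_rows --moves '[[[0,0,0.002],[0,0,0],0],[[0,0,0.0015],[0,0,0],0],[[0,0,0],[0,0,0],0]]'

```text
clock: 23.85
eef_pos: [558.1, 47.5, 163.9]
tcp_rot: [-3.141, -0.0, 1.634]
contact_force: [0.2, 0.2, 1.0]
opening: -0.0
```

Request:
play_rows --moves '[[[0,0,0.0015],[0,0,0],0],[[0,0,0.0015],[0,0,0],0],[[0,0,0],[0,0,0],0]]'

```text
clock: 24.15
eef_pos: [558.1, 47.4, 161.0]
tcp_rot: [-3.141, 0.0, 1.634]
contact_force: [0.1, -0.3, 0.2]
opening: -0.002
```

Request:
play_rows --moves '[[[0,0,0.002],[0,0,0],0],[[0,0,0.002],[0,0,0],0],[[0,0,0],[0,0,0],0]]'

```text
clock: 24.45
eef_pos: [558.4, 47.5, 157.2]
tcp_rot: [3.141, 0.0, 1.634]
contact_force: [0.2, -0.6, 4.0]
opening: 0.0
```

Button contact at 4 N with reported z=157, so the tips are about 39 mm above the reported TCP. Pressing on.

Request:
play_rows --moves '[[[0,0,0.0015],[0,0,0],0],[[0,0,0.0015],[0,0,0],0],[[0,0,0],[0,0,0],0]]'

```text
clock: 24.75
eef_pos: [558.4, 47.5, 154.3]
tcp_rot: [3.141, 0.0, 1.634]
contact_force: [-0.8, 0.1, 4.6]
opening: -0.002
```

Request:
play_rows --moves '[[[0,0,0.001],[0,0,0],0],[[0,0,0.001],[0,0,0],0],[[0,0,0],[0,0,0],0]]'

```text
clock: 25.05
eef_pos: [558.5, 47.5, 152.9]
tcp_rot: [3.141, -0.0, 1.634]
contact_force: [-4.5, -0.5, 10.1]
opening: 0.003
```

10 N is above the 6.5 N spring force, so the button is on its bottom. Holding it there for over 2 s.

Request:
play_rows --moves '[[[0,0,0.0002],[0,0,0],0],[[0,0,0],[0,0,0],0],[[0,0,0],[0,0,0],0],[[0,0,0],[0,0,0],0],[[0,0,0],[0,0,0],0],[[0,0,0],[0,0,0],0],[[0,0,0],[0,0,0],0],[[0,0,0],[0,0,0],0],[[0,0,0],[0,0,0],0],[[0,0,0],[0,0,0],0],[[0,0,0],[0,0,0],0],[[0,0,0],[0,0,0],0],[[0,0,0],[0,0,0],0],[[0,0,0],[0,0,0],0],[[0,0,0],[0,0,0],0],[[0,0,0],[0,0,0],0],[[0,0,0],[0,0,0],0],[[0,0,0],[0,0,0],0],[[0,0,0],[0,0,0],0],[[0,0,0],[0,0,0],0]]'

```text
clock: 27.05
eef_pos: [558.5, 47.5, 152.9]
tcp_rot: [3.141, -0.0, 1.634]
contact_force: [-4.4, -0.2, 11.2]
opening: -0.004
```

Request:
play_rows --moves '[[[0,0,0],[0,0,0],0],[[0,0,0],[0,0,0],0],[[0,0,0],[0,0,0],0],[[0,0,0],[0,0,0],0]]'

```text
clock: 27.45
eef_pos: [558.5, 47.5, 152.9]
tcp_rot: [3.141, -0.0, 1.634]
contact_force: [-3.7, -1.2, 10.9]
opening: -0.0
```

Request:
play_rows --moves '[[[0,0,-0.003],[0,0,0],0],[[0,0,-0.005],[0,0,0],0],[[0,0,-0.02],[0,0,0],0],[[0,0,-0.04],[0,0,0],0],[[0,0,-0.04],[0,0,0],0],[[-0.045,0,0],[0,0,0],0],[[-0.045,0,0],[0,0,0],0],[[-0.045,0,0],[0,0,0],0],[[-0.045,0,0],[0,0,0],0],[[0,0,0],[0,0,0],0],[[0,0,0],[0,0,0],0]]'

```text
clock: 28.55
eef_pos: [569.2, -133.0, 259.5]
tcp_rot: [-3.141, -0.001, 1.631]
contact_force: [-0.4, -0.3, -0.4]
opening: -0.0
```

Run:
```python
from rig import *
from h import *
o=[]
for n,x0,y0,w in(("scene",245,130,140),("top",255,130,160)):
    F=grab_frame(n); o.append(cv2.resize(F["pixels"][y0:y0+w,x0:x0+w,::-1],(390,390),interpolation=2)); A=dict(np.load(n+"0.npz"))
    np.savez(n+"3.npz",**F)
    if n=="scene":
        l=dark(F,262,150,312,190); print(long_ax(l)[2],[plane(F,p,207) for p in long_ax(l)[2]])
        for nm,R in(("button",(328,183,346,200)),): print(nm,dark(A,*R).mean(0),dark(F,*R).mean(0))
s=sense();print(s["clock"],s["contact_force"],s["eef_pos"])
cv2.imwrite("pics/c8.png",cv2.hconcat(o))
```

```text
[array([304.82025, 158.88763], dtype=float32), array([295.43823, 173.89886], dtype=float32)] [array([ 486.99132405, -106.69765296,  207.        ]), array([ 560.75920681, -103.57701316,  207.        ])]
button [336.1579 192.1579] [336.1579 192.1579]
28.65 [0.02076327 0.74288036 0.6572734 ] [ 569.36986445 -131.35425355  259.6458913 ]
```

View pics/c8.png

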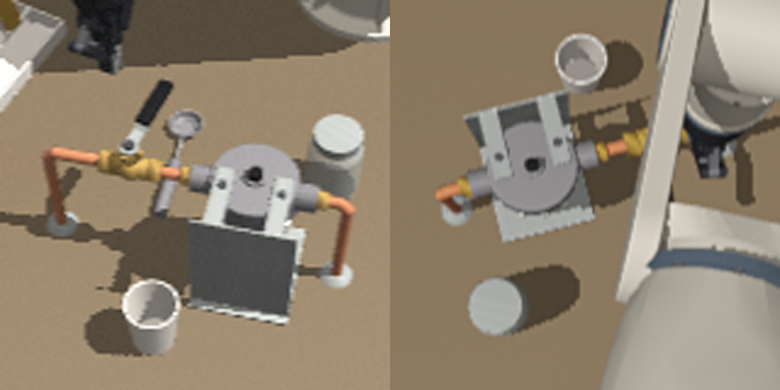

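The last views show the lever turned to about 102° from the pipe's line, which is where the stop was felt. The button's pixels are the same as at the start (336.2,192.2), the jar, spoon, beaker and filter are in place, and the gripper is clear above. Handing in.

```bash
python3 -c "
from rig import *
print(sign_off())"
```

```text
the job is handed in; nothing more can be done
None
```

I shut the feed valve first, then worked the relief button, and handed the job in at about 29 s of the 56 s allowed; `sign_off()` gave no verdict.

- **Valve:** I pushed the lever clockwise until the stop was felt, at about 101° from the pipe's line. I held it there at about 15 N for 0.8 s, and no reading went over 15.1 N. The last picture puts the lever at about 102°, so it stayed shut.
- **Relief button:** I pressed it until it bottomed, at 10–11 N against the 6.5 N spring. I kept it down for about 2.4 s and let it go. In the last scene picture it is back at its starting pixels.
- **Surroundings:** The jar, spoon, beaker and filter look undisturbed in the last pictures, judged by eye. The rack, plates and soap bottle were mostly outside those crops and I did not re-check them. The arm stopped clear of everything, with no contact force beyond sensor noise.

**Disagreements:**
- The real fingertips were about 39 mm higher than the reported tool position. The pictures, a first push that met nothing, and the height at which the button was touched all showed this, and I corrected for it.
- A sideways force of about 4 N showed on the tool while the button was held down. I did not find out why.

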